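Book two flux tins in at the code reader

TASK

Book both flux tins in, one after the other, keeping them upright: turn the squat tin that stands on the reader's round rest until its code label squarely faces the reader's window, let it go and give the counter lever one full stroke down and up; then stand it in the free part of the tray. Stand the tall tin in the middle of the rest with its label squarely facing the window, let it go, give the lever one more full stroke, and leave it there with the counter showing two. Leave everything else where it is.

Things in the scene. Friction and masses are not known exactly. Their poses are not given: they have to be found in the camera images.
- rest_top (a point): code reader stand, fixed to the bench: a grey base plate (275 x 120 mm, 12 mm thick) with a round aluminium rest, 90 mm across and 4 mm high, on which a tin stands to be read. This point is the centre of the rest's top face (16 mm above the bench). Its +x axis points level at the reader, z is up; the plate runs from 65 mm behind this point to 210 mm ahead of it along x
- reader_window (a point): centre of the dark window of the black reader block (70 mm wide, 60 mm high, its top 98 mm above the bench), which stands on the same plate and looks back at the rest; the window is 134 mm along +x from the centre of the rest. Same axes as the rest
- squat_tin_mid (a point): squat bare-metal flux tin, loose, 62 mm across and 85 mm high plus a black flip spout 6 mm high on its lid; at the start it stands on the rest with its label turned away. This point is at its centre, half-way up (42.5 mm above its underside); z is its upright axis, +x points out through the middle of its paper label with the upright bars, and the spout sits on that same side. About 0.4 kg
- squat_tin_label (a point): middle of the squat tin's label, on the tin's surface 31 mm from its axis, 42.5 mm above its underside; same axes as the tin
- tall_tin_mid (a point): tall slim bare-metal flux tin, loose, 50 mm across and 108 mm high plus a black flip spout 6 mm high on its lid; at the start it stands on the bench on the far left or far right. This point is at its centre, half-way up (54 mm above its underside); z is its upright axis, +x points out through the middle of its paper label, and the spout sits on that same side. About 0.36 kg
- tall_tin_label (a point): middle of the tall tin's label, on the tin's surface 25 mm from its axis, 54 mm above its underside; same axes as the tin
- tray_floor (a point): shallow open aluminium tray, fixed: 120 mm along its x, 190 mm along its y, walls 4 mm thick and 26 mm high over the bench; it stands on the left or right. This point is the centre of its inner floor, 5 mm above the bench; z up. A tin that is already booked stands in its +y half; the -y half is free (its middle is 45 mm from this point along -y)
- booked_tin_mid (a point): small bare-metal tin already booked, loose, 52 mm across and 80 mm high plus a 6 mm spout, standing in the tray: stays where it is. This point is at its centre, 40 mm above its underside
- lever_pad (a point): middle of the top face of the black thumb pad (34 x 44 mm, 7 mm thick) at the end of the counter's lever, moving with it. z is the pad's upward normal; its -x axis points away from the lever's pivot. Up, the pad is 126 mm above the bench and tilted 0.6 rad; at the bottom of the stroke it is 35 mm above the bench and tilted 0.35 rad the other way
- lever_pivot (a point): the stroke counter, a grey steel box fixed on the side opposite the tray: 92 mm long, 60 wide, 104 high, a window in its top over a drum with rows of dots for figures. This point is inside it on the lever's axis (this frame's y), 66 mm above the bench. The pad swings 100 mm out from it, in front of the box, towards this frame's -x; the box reaches 46 mm before and behind this point
- counter_lever (a joint): counter lever, rad: 0 up at rest, 0.95 at its lower stop; pressing the pad down makes it grow. A return spring, about 3 N at the pad at the top and 5 N at the bottom, brings it back up to 0 when it is let go
- counter_drum (a joint): counter drum, rad: starts at 0 (no dots) and is carried on 0.628 (one figure) by each full down stroke of the lever through a one-way pawl; it stays put while the lever comes back. The pawl takes the next figure only after the lever is back within 0.1 rad of the top; a short stroke does not reach the next figure
- mug: white mug, 76 mm across, 88 mm high, on the bench on the far side opposite the tall tin: stays where it is. Origin at its underside
- wire_brush: wire brush with a wooden handle, 270 mm long, lying at the left side: stays where it is
- tongs: forge tongs 350 mm long lying at the right side, stay where they are

How it is judged (in metres and radians):
On the way, in this order (a step that is already met when the one before it is completed fails the run):
1. the squat tin stands still on the rest, let go, its label facing the window (angle between the x axis of squat_tin_mid and the x axis of rest_top, either way round below 0.26 rad and horizontal distance between squat_tin_label and reader_window below 0.134 m and horizontal distance between squat_tin_mid and rest_top below 0.018 m and z of squat_tin_mid in the frame of rest_top between 0.0385 and 0.0465 m and angle between squat_tin_mid's own z axis and vertical below 0.06 rad and linear speed of squat_tin below 0.01 m/s and angular speed of squat_tin below 0.1 rad/s and contact force between squat_tin and the fingers below 0.2 N), for 0.2 s.
2. the counter has been stroked on to one, lever back up, the squat tin still facing the window (angle between the x axis of squat_tin_mid and the x axis of rest_top, either way round below 0.26 rad and horizontal distance between squat_tin_label and reader_window below 0.134 m and horizontal distance between squat_tin_mid and rest_top below 0.018 m and z of squat_tin_mid in the frame of rest_top between 0.0385 and 0.0465 m and angle between squat_tin_mid's own z axis and vertical below 0.06 rad and value of joint counter_drum between 0.5 and 0.75 rad and value of joint counter_lever below 0.1 rad), for 0.1 s.
3. the squat tin stands in the tray, let go (x of squat_tin_mid in the frame of tray_floor between -0.03 and 0.03 m and y of squat_tin_mid in the frame of tray_floor between -0.065 and 0.065 m and z of squat_tin_mid in the frame of tray_floor between 0.0385 and 0.0465 m and angle between squat_tin_mid's own z axis and vertical below 0.06 rad and linear speed of squat_tin below 0.01 m/s and angular speed of squat_tin below 0.1 rad/s and contact force between squat_tin and the fingers below 0.2 N), for 0.2 s.
4. the tall tin stands still on the rest, let go, its label facing the window (angle between the x axis of tall_tin_mid and the x axis of rest_top, either way round below 0.26 rad and horizontal distance between tall_tin_label and reader_window below 0.134 m and horizontal distance between tall_tin_mid and rest_top below 0.018 m and z of tall_tin_mid in the frame of rest_top between 0.05 and 0.058 m and angle between tall_tin_mid's own z axis and vertical below 0.06 rad and linear speed of tall_tin below 0.01 m/s and angular speed of tall_tin below 0.1 rad/s and contact force between tall_tin and the fingers below 0.2 N), for 0.2 s.
5. the counter has been stroked on to two, lever back up, the tall tin still facing the window (angle between the x axis of tall_tin_mid and the x axis of rest_top, either way round below 0.26 rad and horizontal distance between tall_tin_label and reader_window below 0.134 m and horizontal distance between tall_tin_mid and rest_top below 0.018 m and z of tall_tin_mid in the frame of rest_top between 0.05 and 0.058 m and angle between tall_tin_mid's own z axis and vertical below 0.06 rad and value of joint counter_drum between 1.13 and 1.38 rad and value of joint counter_lever below 0.1 rad), for 0.1 s.
At the end, for the whole second after the job is handed in: The tall tin stands upright, still and released on the rest, within 18 mm of its middle, label within 15 degrees of square to the window; the squat tin stands upright and released on the tray floor; the counter has gone on exactly two figures (drum 1.13 to 1.38 rad), its lever back up (all of step 3 and all of step 5 and linear speed of tall_tin below 0.01 m/s and angular speed of tall_tin below 0.1 rad/s and contact force between tall_tin and the fingers below 0.2 N); the robot touches nothing.
It fails at once if a flux tin is tipped by more than 25 degrees (angle between any of squat_tin_mid, tall_tin_mid, booked_tin_mid's own z axis and vertical above 0.44 rad).
It fails at once if one of the other things on the bench is moved by more than 30 mm (distance of any of booked_tin_mid, mug, wire_brush, tongs from where it was at the start of the episode above 0.03 m).
It fails at once if the counter is stroked past two (value of joint counter_drum above 1.5 rad).
It also fails if it takes over 72 s, if anything falls off the work surface, if the arm or the gripper's body presses on something with over 40 N, if the wrist force passes 120 N, or if a joint passes its speed limit or range.

ROBOT

A 6-joint arm with a two-finger parallel gripper is mounted at the origin on the work surface. World frame = base frame: x ahead of the robot, y to its left, z up, the work surface at z = 0. Lengths are in m, angles in degrees, forces in N, time in s.
With the tool pointing down it reaches from about 0.3 to 0.75 m from the base axis. Payload 8.5 kg.
Tool frame: the origin (TCP) lies between the finger pads; the fingertips stand 25 mm ahead of it and the grasp point (between the pads) lies 6 mm ahead of it; x points along the fingers, y is the direction in which the jaws open and shut, and the axes are right-handed (so a half turn about x gives the same grasp; the last joint's range is limited). The gripper opens to 85 mm and grips with 20 to 120 N. Pads are 22 mm wide; open, the fingers measure 114 mm over their backs; the gripper's body (76 mm by 85 mm) begins 54 mm behind the grasp point. The pads swing forward as they close: fully open they stand 13 mm farther back than shut.
Start: joints at [57.279, 21.807, 74.336, -0, 83.858, -12.336], TCP at [0.192, 0.516, 0.256] pointing down, gripper open.
Joint ranges: [-178.18, 178.18], [-50.72, 133.34], [12.68, 142.11], [-81.47, 261.47], [9.98, 163.14], [-165.26, 165.26]. Speed limits (degrees/s): [136.94, 136.94, 180, 180, 180, 180].

INTERFACE

Orientations are given as a 3x3 rotation matrix whose columns are the frame's x, y, z axes.
In Python, from rig import sensors, get_image, workorder gives the robot as it stands.
- The arm moves only by the tool arm_command, never from a script. Its argument "plan" is a list that holds one entry, the list of rows, each a list of 6 numbers: the shift along the tool's x, y, z in units of 25 mm (1.0 is 25 mm), then the turn, a rotation vector about the tool's x, y, z in units of 6 degrees (1.0 is 6 degrees). In form: [[[dx, dy, dz, ax, ay, az], ...]]. A call has 1 to 10 rows; each row is the pose to reach, as a shift and turn from the pose commanded when the call began, along the tool's axes at that moment; what a row does not reach only later rows make up. A row lasts 1/10 s, in which the tool goes at most 50 mm and 8.59 degrees, less where a joint would pass 70% of its speed; a pose out of reach is approached as far as the arm can. A call with a gripper value outside its range is refused whole. "jaw" is the closure, from 0 (fully open) to 1 (shut), set as the call begins (left out, the last holds). The fingers move at their own pace and stop on an object; "newtons" is the grip in N (left out, the last holds). Time passes only in rows, so rows that repeat a pose let the fingers close. It gives the time, the measured TCP pose, the force and the opening at its end, in the units of the state.
- sensors.observe(): the state, without advancing time (a new reading comes with each control period).
- get_image(name): name is "scene" or "side" or "wrist"; returns a dict with "img" (400x640x3 uint8, red, green, blue), "fx", "fy", "cx", "cy" (pixels), "T" (4x4, takes a point from camera to world coordinates). Camera axes: x right, y up, looking along -z (the intrinsics and any distortion apply to the point x, -y, -z); pixel columns grow to the right and rows downward; lengths in m; the calibration is good to about 2 mm. A picture is of the moment at which its call begins. There is no depth.
- workorder.close_job(): hands the job in, once; it reports no verdict.
The state is a dict: "time_s": time; "q": joint angles; "qvel": joint speeds; "joint_efforts": joint torques, N m; "position": TCP position; "tool_rot": TCP orientation; "ft_force": force on the tool from outside, world axes, zero at the start; "wrist_torque": the same for the moment, N m; "grip_width": finger opening in m.
Only numpy, scipy, OpenCV 4.12 (cv2) and the standard library are available. Lean on these libraries where they do the work, as an engineer would, in place of code of your own. Each camera call takes 0.05 s, during which the arm holds its last target. There are 200 camera calls.

## Working session

There is one attempt and no reset: what is moved stays moved. The work goes in short steps, Python scripts to look and compute and a tool call to move; the robot and the scene stay as the last step left them, time stands still between calls to the robot, and variables do not carry over. Pictures are saved under pics/ and viewed, about 8 in all and at most 12, crops included, and the job is handed in when it is done.

Besides the shell and the picture viewer there is one more tool, called after "Request:" by a JSON object that holds its "api" and its "payload", one argument or row to a line. arm_command: Moves the arm, as the interface text tells. Its arguments: {"type":"object","properties":{"plan":{"type":"array","items":{"type":"array","items":{"type":"array","items":{"type":"number"}}}},"jaw":{"type":"number"},"newtons":{"type":"number"}},"required":["plan"]}

```bash
ls; mkdir -p pics; python3 - <<'E'
from rig import sensors,get_image
import cv2,numpy as np
s=sensors.observe();print(s)
for n in("scene","side"):
    d=get_image(n);cv2.imwrite(f"pics/{n}0.png",d["img"][:,:,::-1]);np.savez(f"pics/{n}0.npz",**d);print(n,d["fx"],d["fy"],d["cx"],d["cy"],d.keys());print(d["T"].round(4))
E
```

```text
pics
{'time_s': 0.0, 'q': array([ 5.72790064e+01,  2.18426990e+01,  7.43862624e+01, -3.07570651e-05,
        8.38565687e+01, -1.23354497e+01]), 'qvel': array([ 0.07248089, -0.03211118, -0.12290501, -0.0279736 , -0.03664123,
        0.04493647]), 'joint_efforts': array([ 8.55166509e-04, -4.48442316e+01, -2.31287330e+01, -6.60956448e-05,
        4.42178178e-03,  2.42437324e-06]), 'position': array([0.19144179, 0.51533255, 0.25568685]), 'tool_rot': array([[-8.06471481e-04,  3.48334912e-01,  9.37369798e-01],
       [-1.25618393e-03,  9.37369011e-01, -3.48335700e-01],
       [-9.99998886e-01, -1.45843169e-03, -3.18388655e-04]]), 'ft_force': array([-0.66554529, -0.65273052, -0.55746794]), 'wrist_torque': array([-0.01453428, -0.01682824, -0.00236908]), 'grip_width': 0.08540997603226587}
scene 447.54174520896856 447.54174520896856 318.2158660008261 200.41422144653544 dict_keys(['img', 'fx', 'fy', 'cx', 'cy', 'T'])
[[ 0.4996 -0.6346  0.5897  1.2104]
 [ 0.866   0.3498 -0.3573 -0.3964]
 [ 0.0205  0.6892  0.7243  0.9378]
 [ 0.      0.      0.      1.    ]]
side 491.02369265948994 491.02369265948994 324.68284384172466 199.33725813841468 dict_keys(['img', 'fx', 'fy', 'cx', 'cy', 'T'])
[[ 0.9784  0.1527 -0.1396  0.2942]
 [-0.2067  0.7463 -0.6327 -1.012 ]
 [ 0.0075  0.6479  0.7617  1.3001]
 [ 0.      0.      0.      1.    ]]
```

View pics/scene0.png

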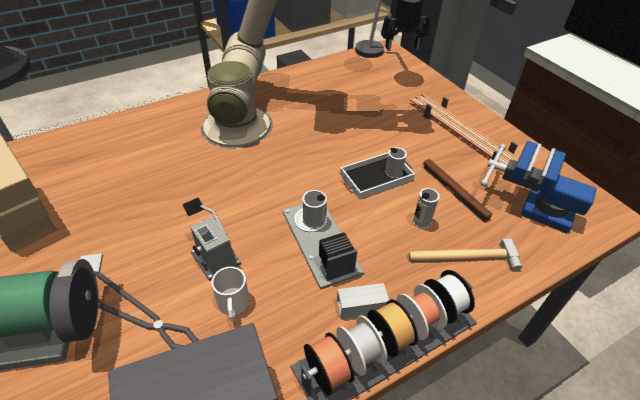

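View pics/side0.png

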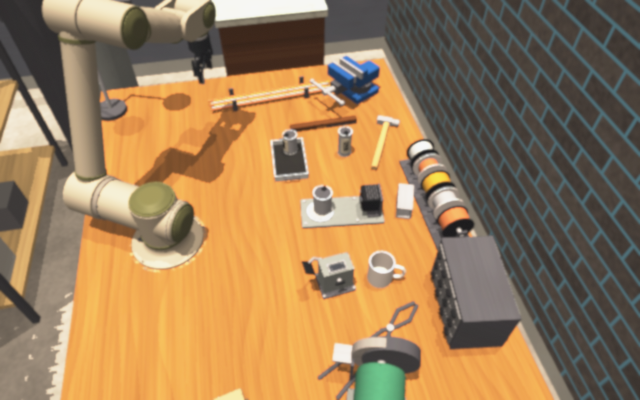

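The scene view shows the squat tin at (315,207), reader at (338,255), tray at (378,173) with the booked tin at (396,162), tall tin at (427,207), pad at (194,206), and mug at (229,290). The side view agrees. I'll enlarge both.

```bash
python3 - <<'E'
import cv2
a=cv2.imread("pics/scene0.png")[140:290,175:445];b=cv2.imread("pics/side0.png")[110:310,265:425]
cv2.imwrite("pics/c1.png",cv2.resize(a,None,fx=2.95,fy=2.95,interpolation=cv2.INTER_CUBIC))
cv2.imwrite("pics/c2.png",cv2.resize(b,None,fx=3,fy=3,interpolation=cv2.INTER_CUBIC))
E
```

```text
(no output)
```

View pics/c1.png

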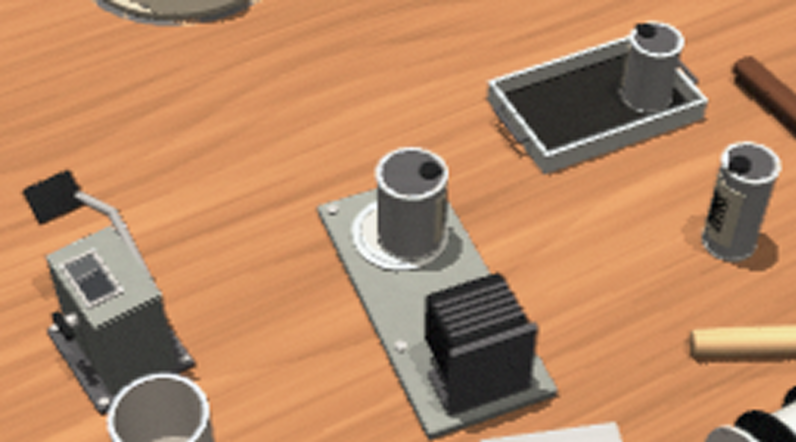

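View pics/c2.png

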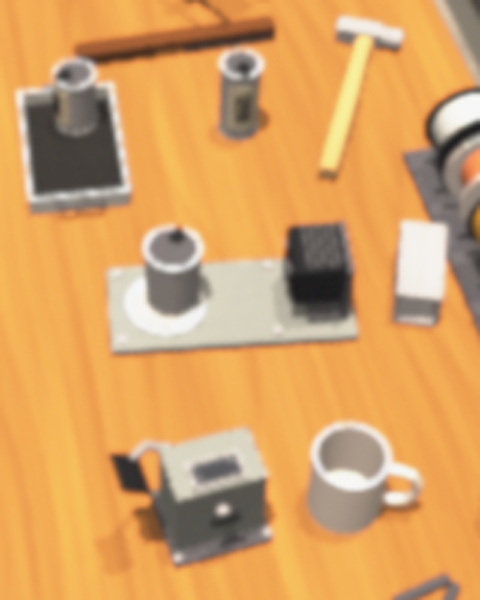

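Enlarged views: I read the rims, spouts, plate, tray, pad and counter corners from these. The squat tin's spout is at scene crop (432,170) and the tall tin's at (739,164). Casting rays next.

```bash
cat > h.py <<'E'
import numpy as np,cv2
from rig import sensors,get_image
class Cam:
    def __init__(s,d): s.d=d;s.T=np.array(d["T"]);s.im=d["img"]
    def ray(s,u,v):
        d=s.d;r=np.array([(u-d["cx"])/d["fx"],-(v-d["cy"])/d["fy"],-1.]);return s.T[:3,3],s.T[:3,:3]@r
    def on(s,u,v,z):
        o,r=s.ray(u,v);return o+r*(z-o[2])/r[2]
    def pix(s,p):
        q=s.T[:3,:3].T@(np.array(p)-s.T[:3,3]);d=s.d
        return np.array([d["cx"]+d["fx"]*q[0]/-q[2],d["cy"]+d["fy"]*q[1]/q[2]])
def tri(rays):
    A=0;b=0
    for o,r in rays:
        r=r/np.linalg.norm(r);P=np.eye(3)-np.outer(r,r);A=A+P;b=b+P@o
    return np.linalg.solve(A,b)
E
python3 - <<'E'
from h import *
A=Cam(dict(np.load("pics/scene0.npz")));B=Cam(dict(np.load("pics/side0.npz")))
a=lambda u,v:(174.8+u/2.95,139.8+v/2.95)
b=lambda u,v:(264.8+u/3,109.8+v/3)
np.set_printoptions(precision=4,suppress=True)
P=[("plateNL",(319,207),(107,270),.012),("plateFL",(0,0),(0,0),0),
("plFarR",(432,435),(356,340),.012),("plFarL",(555,393),None,.012),("plNearR",None,(113,352),.012),
("squat rim",(412,173),(173,247),.101),("squat sp",(431,170),(178,235),.107),
("tall rim",(750,162),(241,66),.108),("tall sp",(739,164),(243,58),.112),
("booked",(656,39),(75,73),.085),
("trayA",(490,85),(30,205),.026),("trayB",(546,158),(130,197),.026),("trayC",(705,100),None,.026),("trayD",None,(17,90),.026),
("pad",(52,197),(131,473),.126),("cnt1",(48,257),(178,500),.104),("cnt2",(112,226),(157,445),.104),("cnt3",(161,296),(250,430),.104),("cnt4",(97,325),(267,473),.104)]
for n,p,q,z in P:
    if z==0: continue
    o=[n]
    if p: o+=["sc",A.on(*a(*p),z)[:2]]
    if q: o+=["si",B.on(*b(*q),z)[:2]]
    if p and q:o+=["tri",tri([A.ray(*a(*p)),B.ray(*b(*q))]),z]
    print(*o)
E
```

```text
plateNL sc [ 0.4411 -0.0444] si [0.4481 0.0727] tri [ 0.4534 -0.0262  0.0689] 0.012
plFarR sc [ 0.7106 -0.0777] si [ 0.6995 -0.0822] tri [ 0.7036 -0.0732 -0.0009] 0.012
plFarL sc [0.7256 0.0333]
plNearR si [ 0.4339 -0.0446]
squat rim sc [0.5184 0.0114] si [0.5132 0.0155] tri [0.5141 0.0153 0.098 ] 0.101
squat sp sc [0.5282 0.0248] si [0.5209 0.0263] tri [0.5222 0.0294 0.1012] 0.107
tall rim sc [0.6568 0.2766] si [0.6511 0.2767] tri [0.6528 0.2817 0.1026] 0.108
tall sp sc [0.6567 0.2632] si [0.6557 0.2859] tri [0.6543 0.2696 0.1164] 0.112
booked sc [0.4616 0.324 ] si [0.4565 0.3295] tri [0.4571 0.3295 0.0819] 0.085
trayA sc [0.3864 0.1797] si [0.3753 0.1779] tri [0.3761 0.1872 0.0152] 0.026
trayB sc [0.5016 0.1718] si [0.493  0.1671] tri [0.4945 0.1772 0.0161] 0.026
trayC sc [0.5108 0.36  ]
trayD si [0.3874 0.3777]
pad sc [ 0.4186 -0.2767] si [ 0.4128 -0.2732] tri [ 0.4138 -0.2741  0.1231] 0.126
cnt1 sc [ 0.4598 -0.2984] si [ 0.4527 -0.2976] tri [ 0.4539 -0.2964  0.0989] 0.104
cnt2 sc [ 0.453  -0.2407] si [ 0.4455 -0.2332] tri [ 0.4472 -0.2363  0.1014] 0.104
cnt3 sc [ 0.5425 -0.2334] si [ 0.5378 -0.2344] tri [ 0.5388 -0.2322  0.0998] 0.104
cnt4 sc [ 0.5452 -0.2881] si [ 0.542  -0.2856] tri [ 0.5428 -0.2864  0.1025] 0.104
```

```bash
cat >> h.py <<'E'
from scipy.spatial.transform import Rotation as Ro
np.set_printoptions(precision=4,suppress=True)
def down(a):
    a=np.radians(a);y=np.array([np.cos(a),np.sin(a),0]);x=np.array([0,0,-1.]);return np.c_[x,y,np.cross(x,y)]
def row(p,R):
    s=sensors.observe();R0=s["tool_rot"]
    t=R0.T@(np.array(p)-s["position"])/.025;w=Ro.from_matrix(R0.T@R).as_rotvec(degrees=True)/6
    print("row",np.r_[t,w].round(2).tolist(),"dist mm",round(np.linalg.norm(t)*25),"deg",round(np.linalg.norm(w)*6))
def yaw():
    y=sensors.observe()["tool_rot"][:,1];return np.degrees(np.arctan2(y[1],y[0]))
E
python3 - <<'E'
from h import *
d=get_image("wrist");s=sensors.observe();T=np.eye(4);T[:3,:3]=s["tool_rot"];T[:3,3]=s["position"]
print(np.linalg.inv(T)@d["T"],d["fx"],d["cx"],d["cy"])
for a in(53,69):
    row([.51,.01,.30],down(a))
E
```

```text
[[ 0.0002  0.2852 -0.9585 -0.1181]
 [ 1.     -0.0004  0.0001  0.0003]
 [-0.0003 -0.9585 -0.2852 -0.0736]
 [ 0.      0.      0.      1.    ]] 284.3013985824972 318.02882195854335 202.63673776068725
row [-1.75, -14.51, 18.98, 2.77, -0.0, 0.01] dist mm 599 deg 17
row [-1.75, -14.51, 18.98, 0.1, -0.0, 0.01] dist mm 599 deg 1
```

Request:
{"api": "arm_command", "payload": {
  "plan": [
    [[-0.1,-0.8,1,0.2,0,0],[-0.3,-2,2.6,0.4,0,0],[-0.5,-3.5,4.5,0.7,0,0],[-0.7,-5,6.5,0.9,0,0],[-0.9,-6.5,8.4,1.2,0,0],[-1,-8,10.4,1.4,0,0],[-1.2,-9.5,12.4,1.7,0,0],[-1.4,-11,14.4,2,0,0],[-1.5,-12.5,16.4,2.4,0,0],[-1.75,-13.6,17.8,2.77,0,0]]
  ]
}}

```text
time_s: 1.15
position: [0.4485, 0.107, 0.2932]
tool_rot: [[-0.0, 0.603, 0.797], [0.0, 0.797, -0.603], [-1.0, -0.0, -0.0]]
ft_force: [0.0, 1.1, 0.1]
grip_width: 0.0855
```

Request:
{"api": "arm_command", "payload": {
  "plan": [
    [[0,-0.6,0.7,0,0,0],[0,-0.91,1.18,0,0,0],[0,-0.91,1.18,0,0,0],[0,-0.91,1.18,0,0,0]]
  ]
}}

```text
time_s: 1.55
position: [0.4573, 0.0738, 0.2931]
tool_rot: [[-0.0, 0.601, 0.799], [0.0, 0.799, -0.601], [-1.0, 0.0, -0.001]]
ft_force: [-0.1, 1.1, -0.2]
grip_width: 0.0853
```

```bash
python3 - <<'E'
from h import *
s=sensors.observe();print(s["time_s"],s["position"],yaw(),s["qvel"].round(1),s["q"].round(0))
d=get_image("wrist");cv2.imwrite("pics/w1.png",d["img"][:,:,::-1]);np.savez("pics/w1.npz",**d)
W=Cam(d)
for p in([.507,.006,.016],[.516,.0135,.101],[.654,.277,.108],[.444,.271,.005],[.416,-.275,.126]): print(W.pix(p))
E
```

```text
1.55 [0.4573 0.0738 0.2931] 53.02644650277957 [ 1.  -0.2  0.  -0.   0.1 -0.1] [ -6.  11.  83.   0.  85. -59.]
[301.6341 226.304 ]
[307.2544 254.1344]
[565.9742 218.3551]
[431.7678  74.1098]
[ 67.6069 333.5855]
```

View pics/w1.png

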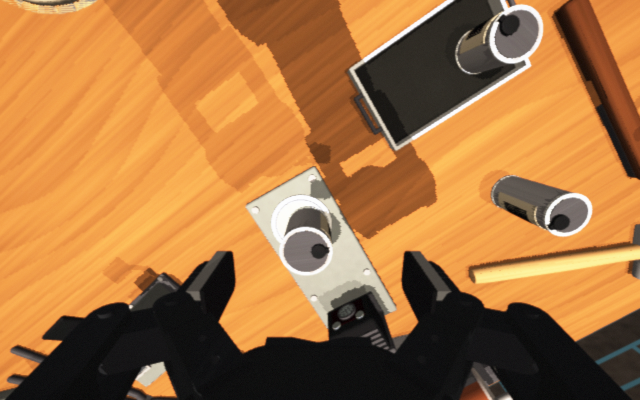

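The wrist view shows the squat rim centred at (306,251) with its spout at (319,250), the tall rim at (568,214) with its spout at (560,221), and the rest's left edge at x=271 and top at y=196. My predictions agree to about 4 px.

```bash
python3 - <<'E'
from h import *
W=Cam(dict(np.load("pics/w1.npz")))
g=W.im.astype(int);m=((g.min(2)>215)).astype(np.uint8)
for n,(x0,y0,x1,y1) in {"rest+rim":(262,188,345,285),"tall":(535,185,600,240),"booked":(480,0,550,70)}.items():
    sub=m[y0:y1,x0:x1];k,l,st,c=cv2.connectedComponentsWithStats(sub)
    print(n,[(st[i,:4]+[x0,y0,0,0]).tolist()+[int(st[i,4])] for i in range(1,k) if st[i,4]>25])
def dirn(r,s,zr,zs):
    a=W.on(*r,zr);b=W.on(*s,zs);print("rim",a,"spout",b-a,np.degrees(np.arctan2(*(b-a)[1::-1])),np.linalg.norm((b-a)[:2]))
dirn((306,251),(319.5,250),.101,.105);dirn((568,214),(559.5,222),.108,.112);dirn((517,33),(509,25),.085,.089)
for p in((271,222),(302,222)):print("rest",W.on(*p,.016))
for n,p in {"NL":(317,166),"NR":(248,207),"FL":(396,309)}.items():print(n,W.on(*p,.012))
for n,p in {"A":(350,68),"B":(397,149),"C":(529,65),"D":(440,0)}.items():print(n,W.on(*p,.026))
E
```

```text
rest+rim [[271, 195, 62, 81, 1521]]
tall [[545, 193, 47, 43, 439]]
booked [[490, 0, 53, 70, 744]]
rim [0.5118 0.0148 0.101 ] spout [0.0071 0.0149 0.004 ] 64.46462657161028 0.01648866941377034
rim [0.6504 0.2809 0.108 ] spout [-0.0001 -0.0136  0.004 ] -90.26536012546478 0.013560736703039726
rim [0.4538 0.3298 0.085 ] spout [-0.012  -0.0058  0.004 ] -153.97248821450708 0.013325857809604547
rest [ 0.4744 -0.026   0.016 ]
rest [0.5019 0.0106 0.016 ]
NL [0.4493 0.0781 0.012 ]
NR [ 0.4367 -0.0395  0.012 ]
FL [0.7167 0.0396 0.012 ]
A [0.3747 0.1857 0.026 ]
B [0.4937 0.1789 0.026 ]
C [0.5049 0.3644 0.026 ]
D [0.3784 0.3113 0.026 ]
```

```bash
python3 - <<'E'
from h import *
row([.513,.015,.20],down(53))
E
```

```text
row [3.73, -0.55, 3.21, 0.01, -0.0, -0.0] dist mm 124 deg 0
```

Request:
{"api": "arm_command", "payload": {
  "plan": [
    [[0.9,-0.15,0.8,0,0,0],[2,-0.3,1.8,0,0,0],[3.2,-0.45,2.8,0,0,0],[3.73,-0.55,3.21,0,0,0],[3.73,-0.55,3.21,0,0,0],[3.73,-0.55,3.21,0,0,0]]
  ]
}}

```text
time_s: 2.2
position: [0.5133, 0.0147, 0.2009]
tool_rot: [[0.001, 0.601, 0.799], [0.0, 0.799, -0.601], [-1.0, 0.001, 0.001]]
ft_force: [0.4, 0.6, 0.5]
grip_width: 0.0853
```

```bash
python3 - <<'E'
from h import *
s=sensors.observe();print(s["time_s"],s["position"],yaw())
d=get_image("wrist");np.savez("pics/w2.npz",**d)
W=Cam(d);c=W.pix([.513,.015,.101]);print("pred rim",c,"rest",W.pix([.507,.01,.016]))
im=d["img"][:,:,::-1];cv2.imwrite("pics/w2.png",cv2.resize(im[100:380,130:510],None,fx=2,fy=2,interpolation=cv2.INTER_CUBIC))
E
```

```text
2.2 [0.5133 0.0147 0.2009] 53.04269407863026
pred rim [317.9788 212.4638] rest [310.9904 186.1223]
```

View pics/w2.png

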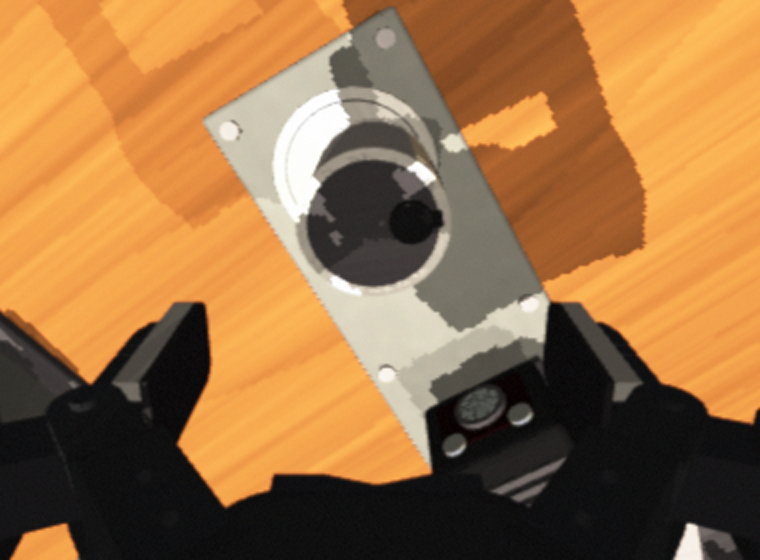

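The close view shows the rim at crop (374,221), the spout at (411,222) with its beak at (441,217), the rest's outline centred about (356,168), and four plate screws.

```bash
python3 - <<'E'
from h import *
W=Cam(dict(np.load("pics/w2.npz")))
f=lambda u,v,z:W.on(129.75+u/2,99.75+v/2,z)
P=lambda v:np.degrees(np.arctan2(v[1],v[0]))
r=f(374,221.5,.101)
for s,z in(((411,222),.106),((441,217),.104)):
    b=f(*s,z)-r;print("rim",r,b,P(b),np.linalg.norm(b[:2]))
print("rest",f(356,168,.016),"w",f(272,168,.016)-f(440,168,.016))
b=[f(*p,.013) for p in((386,38),(229,131),(529,303),(387,374))];print(b)
print("yaw bolts",P(b[2]-b[0]),P(b[3]-b[1]),P(b[0]-b[1])-90,P(b[2]-b[3])-90)
n=[f(*p,.012) for p in((394,8),(203,120))];print(n,P(n[0]-n[1])-90)
e=n[0]/2+n[1]/2;print(e+.065*np.array([np.cos(np.radians(-7.3)),np.sin(np.radians(-7.3)),0]))
print("TCPnow");row([r[0],r[1],.07],down(53))
E
```

```text
rim [0.5111 0.0152 0.101 ] [0.0076 0.0125 0.005 ] 58.65993597712427 0.014681052810443872
rim [0.5111 0.0152 0.101 ] [0.0137 0.023  0.003 ] 59.19488676413147 0.026767636463248392
rest [0.5028 0.0088 0.016 ] w [-0.0551 -0.0732  0.    ]
[array([0.4581, 0.0625, 0.013 ]), array([ 0.4458, -0.0341,  0.013 ]), array([0.6296, 0.0403, 0.013 ]), array([ 0.6177, -0.0556,  0.013 ])]
yaw bolts -7.369195629383741 -7.11484203544648 -7.269563499993822 -7.102357928402554
[array([0.4488, 0.0745, 0.012 ]), array([ 0.4328, -0.0417,  0.012 ])] -7.81514787202093
[0.5053 0.0082 0.012 ]
TCPnow
row [5.25, -0.05, -0.09, 0.01, 0.02, -0.01] dist mm 131 deg 0
```

Rest centre is about (0.505, 0.0085) with yaw -7.2°. The squat tin is at (0.512, 0.015) facing 59°. Descending to grip it.

Request:
{"api": "arm_command", "payload": {
  "plan": [
    [[1,0,0,0,0,0],[2.3,0,0,0,0,0],[3.5,0,-0.05,0,0,0],[4.5,0,-0.05,0,0,0],[5.1,0,-0.05,0,0,0],[5.25,-0.03,-0.06,0,0,0],[5.25,-0.03,-0.06,0,0,0],[5.25,-0.03,-0.06,0,0,0]]
  ]
}}

```text
time_s: 3.05
position: [0.5125, 0.0142, 0.0701]
tool_rot: [[0.002, 0.602, 0.799], [-0.0, 0.799, -0.602], [-1.0, 0.001, 0.002]]
ft_force: [-0.6, -0.2, 0.3]
grip_width: 0.0853
```

Request:
{"api": "arm_command", "payload": {
  "plan": [
    [[0,0,0,0,0,0],[0,0,0,0,0,0],[0,0,0,0,0,0],[0,0,0,0,0,0],[0,0,0,0,0,0],[0,0,0,0,0,0],[0,0,0,0,0,0]]
  ],
  "jaw": 1,
  "newtons": 35
}}

```text
time_s: 3.75
position: [0.5121, 0.0139, 0.0697]
tool_rot: [[0.001, 0.602, 0.799], [-0.001, 0.799, -0.602], [-1.0, 0.0, 0.001]]
ft_force: [-2.7, -0.1, 7.4]
grip_width: 0.061
```

```bash
python3 - <<'E'
from h import *
s=sensors.observe();p=s["position"];print(s["time_s"],p,yaw(),s["grip_width"])
row(p+[0,0,.008],down(53))
row([.505,.0085,p[2]+.008],down(53-66.2))
E
```

```text
3.75 [0.5121 0.0139 0.0697] 53.00165931905772 0.06104249493469913
row [-0.32, 0.0, 0.0, 0.0, 0.01, -0.0] dist mm 8 deg 0
row [-0.32, -0.34, -0.1, 11.03, 0.01, -0.01] dist mm 12 deg 66
```

Request:
{"api": "arm_command", "payload": {
  "plan": [
    [[-0.15,0,0,0,0,0],[-0.32,-0.05,0,0.6,0,0],[-0.32,-0.1,-0.02,1.8,0,0],[-0.32,-0.15,-0.04,3,0,0],[-0.32,-0.2,-0.05,4.2,0,0],[-0.32,-0.25,-0.06,5.4,0,0],[-0.32,-0.3,-0.08,6.6,0,0],[-0.32,-0.34,-0.1,7.8,0,0],[-0.32,-0.34,-0.1,9,0,0],[-0.32,-0.34,-0.1,10,0,0]]
  ]
}}

```text
time_s: 4.75
position: [0.5045, 0.0088, 0.0766]
tool_rot: [[-0.001, 0.992, -0.127], [0.0, -0.127, -0.992], [-1.0, -0.001, -0.0]]
ft_force: [-0.5, 0.1, -3.7]
grip_width: 0.0611
```

Request:
{"api": "arm_command", "payload": {
  "plan": [
    [[0,0,0,0.7,0,0],[0,0,0,1.03,0,0],[0,0,0,1.03,0,0],[0.15,0,0,1.03,0,0],[0.25,0,0,1.03,0,0],[0.29,0,0,1.03,0,0]]
  ]
}}

```text
time_s: 5.35
position: [0.5047, 0.0089, 0.0697]
tool_rot: [[-0.0, 0.974, -0.228], [0.0, -0.228, -0.974], [-1.0, -0.0, -0.0]]
ft_force: [-5.1, 1.8, 13.2]
grip_width: 0.0612
```

```bash
python3 - <<'E'
from h import *
s=sensors.observe();p=s["position"];print(s["time_s"],p,yaw(),s["grip_width"],s["ft_force"])
E
```

```text
5.35 [0.5047 0.0089 0.0697] -13.149972191106682 0.06119094652421006 [-5.1488  1.8239 13.1807]
```

Request:
{"api": "arm_command", "payload": {
  "plan": [
    [[-0.02,0,0,0,0,0],[-0.02,0,0,0,0,0],[-0.02,0,0,0,0,0],[-0.02,0,0,0,0,0],[-0.02,0,0,0,0,0]]
  ],
  "jaw": 0.1
}}

```text
time_s: 5.85
position: [0.5048, 0.0087, 0.0699]
tool_rot: [[0.0, 0.974, -0.228], [-0.0, -0.228, -0.974], [-1.0, 0.0, 0.0]]
ft_force: [-0.5, -1.0, 0.4]
grip_width: 0.0768
```

Request:
{"api": "arm_command", "payload": {
  "plan": [
    [[-1,0,0,0,0,0],[-2.5,0,0,0,0,0],[-4,0,0,0,0,0],[-5.2,0,0,0,0,0],[-6,0,0,0,0,0],[-6,0,0,0,0,0]]
  ]
}}

```text
time_s: 6.45
position: [0.5057, 0.0086, 0.2225]
tool_rot: [[0.005, 0.974, -0.228], [-0.001, -0.228, -0.974], [-1.0, 0.006, -0.0]]
ft_force: [0.5, -0.4, -0.3]
grip_width: 0.0769
```

```bash
python3 - <<'E'
from h import *
s=sensors.observe();print(s["time_s"],s["position"],yaw(),s["grip_width"])
d=get_image("wrist");np.savez("pics/w3.npz",**d);im=d["img"][:,:,::-1];cv2.imwrite("pics/w3.png",cv2.resize(im[0:400,60:600],None,fx=1.45,fy=1.45,interpolation=cv2.INTER_CUBIC))
W=Cam(d);print(W.pix([.505,.0085,.101]))
E
```

```text
6.45 [0.5057 0.0086 0.2225] -13.17759991249651 0.07688730309650953
[317.7028 204.792 ]
```

View pics/w3.png

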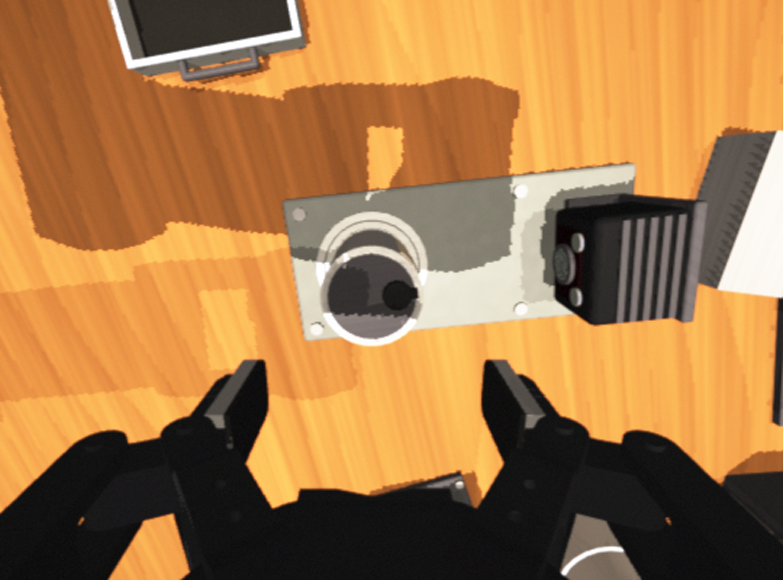

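The squat tin's rim is at (316,204), as predicted. Its spout direction, about 6° in the crop, runs parallel to the plate's 5.9°, and the tin is centred on the rest. Now the lever.

```bash
python3 - <<'E'
from h import *
row([.42,-.27,.24],down(-85))
E
```

```text
row [-0.78, -0.77, 11.63, 11.97, -0.01, -0.02] dist mm 292 deg 72
```

Request:
{"api": "arm_command", "payload": {
  "plan": [
    [[-0.2,-0.1,1,1.1,0,0],[-0.3,-0.2,2.2,2.3,0,0],[-0.5,-0.3,3.5,3.6,0,0],[-0.7,-0.4,4.9,4.9,0,0],[-0.78,-0.5,6.3,6.2,0,0],[-0.78,-0.6,7.7,7.5,0,0],[-0.78,-0.7,9,8.8,0,0],[-0.78,-0.77,10.2,10.1,0,0],[-0.78,-0.77,11.2,11.3,0,0],[-0.78,-0.77,11.63,11.97,0,0]]
  ],
  "jaw": 1
}}

```text
time_s: 7.5
position: [0.4188, -0.2716, 0.2377]
tool_rot: [[-0.002, 0.081, -0.997], [0.002, -0.997, -0.081], [-1.0, -0.002, 0.002]]
ft_force: [0.2, -0.4, -1.3]
grip_width: 0.0
```

Request:
{"api": "arm_command", "payload": {
  "plan": [
    [[0,0,0,0,0,0],[0,0,0,0,0,0]]
  ]
}}

```text
time_s: 7.7
position: [0.4195, -0.2694, 0.2384]
tool_rot: [[-0.001, 0.089, -0.996], [0.002, -0.996, -0.089], [-1.0, -0.002, 0.001]]
ft_force: [0.0, 0.3, 0.4]
grip_width: 0.0001
```

```bash
python3 - <<'E'
from h import *
s=sensors.observe();print(s["time_s"],s["position"],yaw(),s["grip_width"])
d=get_image("wrist");np.savez("pics/w4.npz",**d);im=d["img"][:,:,::-1];cv2.imwrite("pics/w4.png",cv2.resize(im[0:400,60:600],None,fx=1.45,fy=1.45,interpolation=cv2.INTER_CUBIC))
W=Cam(d);print(W.pix([.415,-.275,.126]))
E
```

```text
7.7 [ 0.4195 -0.2694  0.2384] -84.9065756208892 5.8948486640335246e-05
[325.1666 211.6415]
```

View pics/w4.png

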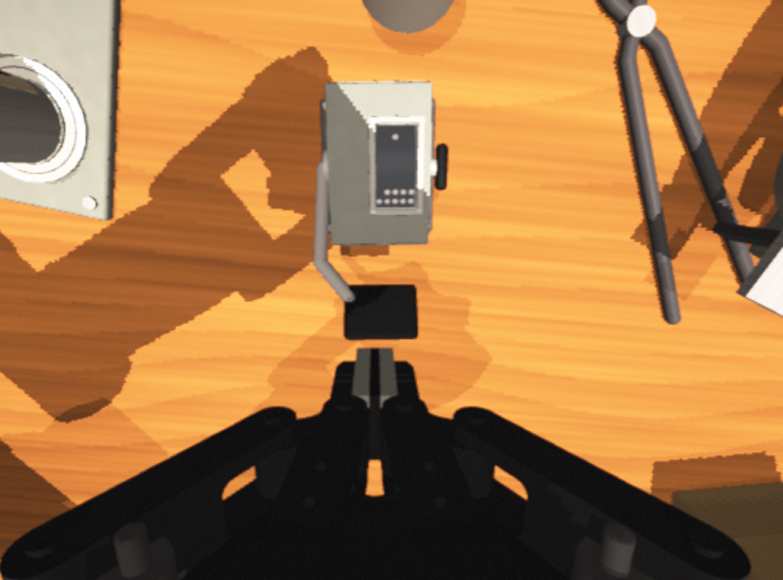

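The lever view shows the pad's quad centred at crop (381,312), i.e. image (322.8,215.2). The box is aligned with the tool to about 1°, and one hinge arm runs on its +y side.

```bash
python3 - <<'E'
from h import *
W=Cam(dict(np.load("pics/w4.npz")))
f=lambda u,v,z:W.on(59.8+u/1.45,v/1.45-.2,z)
p=f(381,312,.126);print("pad",p,[f(*c,z) for c,z in(((345,286),.116),((416,287),.116),((418,338),.135),((345,339),.135))])
b=[f(*c,.104) for c in((329,83),(431,82),(428,243),(326,241))];c=sum(b)/4;print("box",b,c)
print(np.linalg.norm(p-c),np.degrees(np.arctan2((c-p)[1],(c-p)[0])))
E
```

```text
pad [ 0.4118 -0.2731  0.126 ] [array([ 0.423 , -0.2503,  0.116 ]), array([ 0.4262, -0.2931,  0.116 ]), array([ 0.401 , -0.2955,  0.135 ]), array([ 0.3966, -0.2534,  0.135 ])]
box [array([ 0.5353, -0.2328,  0.104 ]), array([ 0.5408, -0.289 ,  0.104 ]), array([ 0.4516, -0.2987,  0.104 ]), array([ 0.4472, -0.236 ,  0.104 ])] [ 0.4937 -0.2641  0.104 ]
0.08529508906932945 6.2142519730766805
```

Request:
{"api": "arm_command", "payload": {
  "plan": [
    [[1,0.1,0.2,0,0,0],[2.2,0.15,0.37,0,0,0],[2.8,0.15,0.37,0,0,0],[3.4,0.15,0.42,0,0,0],[4,0.14,0.52,0,0,0],[4.6,0.13,0.62,0,0,0],[5.2,0.12,0.7,0,0,0],[5.7,0.12,0.75,0,0,0],[6.2,0.11,0.79,0,0,0],[6.6,0.11,0.81,0,0,0]]
  ]
}}

```text
time_s: 8.75
position: [0.4007, -0.274, 0.0744]
tool_rot: [[0.002, 0.089, -0.996], [-0.001, -0.996, -0.089], [-1.0, 0.001, -0.002]]
ft_force: [2.0, 1.3, 6.4]
grip_width: -0.0003
```

Request:
{"api": "arm_command", "payload": {
  "plan": [
    [[0.1,0,0,0,0,0],[0.2,0,0,0,0,0],[0.2,0,0,0,0,0]]
  ]
}}

```text
time_s: 9.05
position: [0.4003, -0.274, 0.0698]
tool_rot: [[0.001, 0.089, -0.996], [-0.0, -0.996, -0.089], [-1.0, 0.0, -0.001]]
ft_force: [1.0, 1.3, 5.8]
grip_width: 0.0002
```

Request:
{"api": "arm_command", "payload": {
  "plan": [
    [[0.12,0,0,0,0,0],[0.24,0,0,0,0,0],[0.24,0,0,0,0,0]]
  ]
}}

```text
time_s: 9.35
position: [0.4002, -0.2742, 0.0638]
tool_rot: [[0.001, 0.088, -0.996], [-0.001, -0.996, -0.088], [-1.0, 0.001, -0.001]]
ft_force: [1.3, -0.0, 5.2]
grip_width: 0.0002
```

Request:
{"api": "arm_command", "payload": {
  "plan": [
    [[0.08,0,0,0,0,0],[0.08,0,0,0,0,0]]
  ]
}}

```text
time_s: 9.55
position: [0.4004, -0.2743, 0.0626]
tool_rot: [[0.002, 0.088, -0.996], [-0.001, -0.996, -0.088], [-1.0, 0.001, -0.001]]
ft_force: [0.5, 1.3, 12.3]
grip_width: -0.0
```

Request:
{"api": "arm_command", "payload": {
  "plan": [
    [[0.05,0,0,0,0,0],[0.05,0,0,0,0,0]]
  ]
}}

```text
time_s: 9.75
position: [0.4005, -0.2744, 0.0621]
tool_rot: [[0.002, 0.088, -0.996], [-0.002, -0.996, -0.088], [-1.0, 0.002, -0.002]]
ft_force: [-1.2, 3.0, 22.5]
grip_width: -0.0004
```

At the stop: the force climbs with no further travel. Coming up along the arc.

Request:
{"api": "arm_command", "payload": {
  "plan": [
    [[-0.5,0,-0.03,0,0,0],[-1.2,0,-0.1,0,0,0],[-2,0.02,-0.22,0,0,0],[-2.8,0.03,-0.38,0,0,0],[-3.6,0.03,-0.44,0,0,0],[-4.6,0,-0.44,0,0,0],[-5.8,0,-0.6,0,0,0],[-7,0,-0.8,0,0,0],[-7,0,-0.8,0,0,0]]
  ]
}}

```text
time_s: 10.65
position: [0.4208, -0.273, 0.2387]
tool_rot: [[0.004, 0.089, -0.996], [-0.005, -0.996, -0.089], [-1.0, 0.005, -0.004]]
ft_force: [0.3, -0.5, -1.1]
grip_width: 0.0003
```

```bash
python3 - <<'E'
from h import *
s=sensors.observe();print(s["time_s"],s["position"],yaw(),s["q"].round(0))
d=get_image("wrist");im=d["img"][:,:,::-1];w=cv2.resize(im[30:260,240:400],None,fx=2.4,fy=2.4,interpolation=cv2.INTER_CUBIC)
e=get_image("scene");np.savez("pics/s5.npz",**e);t=cv2.resize(e["img"][150:300,180:300,::-1],(442,552),interpolation=cv2.INTER_CUBIC)
h=max(len(w),len(t));z=lambda i:cv2.copyMakeBorder(i,0,h-len(i),0,0,cv2.BORDER_CONSTANT)
o=np.hstack([z(w)[:,:356],z(t)]);print(o.shape);cv2.imwrite("pics/w5.png",o)
p=np.array([.4415,.226]);print(row([.512-.007,.0085,.22],down(-13)))
E
```

```text
10.65 [ 0.4208 -0.273   0.2387] -84.91490889872979 [-47.  18.  84.  -0.  78.  38.]
(552, 798, 3)
row [0.6, -10.88, -4.39, -11.99, 0.0, 0.0] dist mm 294 deg 72
None
```

View pics/w5.png

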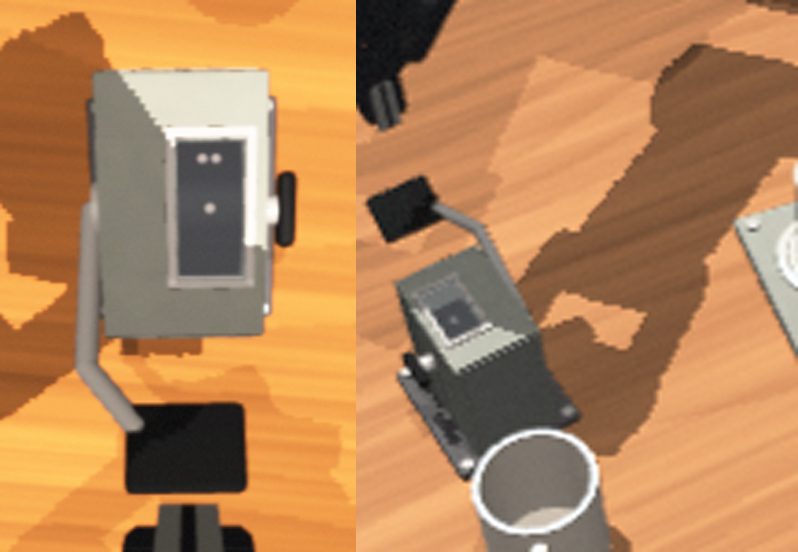

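Lever is up, and the drum shows one dot in the middle of its window. Now fetch the squat tin.

Request:
{"api": "arm_command", "payload": {
  "plan": [
    [[0,-1,-0.4,-1.1,0,0],[0.1,-2.2,-0.9,-2.3,0,0],[0.2,-3.5,-1.4,-3.6,0,0],[0.3,-4.8,-1.9,-4.9,0,0],[0.4,-6.1,-2.5,-6.2,0,0],[0.5,-7.4,-3,-7.5,0,0],[0.6,-8.7,-3.5,-8.8,0,0],[0.6,-9.8,-4,-10.1,0,0],[0.6,-10.5,-4.3,-11.3,0,0],[0.6,-10.88,-4.39,-11.99,0,0]]
  ],
  "jaw": 0
}}

```text
time_s: 11.75
position: [0.5049, 0.0096, 0.2186]
tool_rot: [[-0.003, 0.976, -0.22], [0.001, -0.22, -0.976], [-1.0, -0.003, 0.0]]
ft_force: [-0.6, -0.5, -0.9]
grip_width: 0.0854
```

Request:
{"api": "arm_command", "payload": {
  "plan": [
    [[0,0,0,0,0,0],[0,0,0,0,0,0]]
  ]
}}

```text
time_s: 11.95
position: [0.5048, 0.0077, 0.2193]
tool_rot: [[-0.002, 0.974, -0.228], [0.0, -0.228, -0.974], [-1.0, -0.002, 0.0]]
ft_force: [-0.2, -0.1, -1.1]
grip_width: 0.0858
```

```bash
python3 - <<'E'
from h import *
s=sensors.observe();print(s["time_s"],s["position"],yaw())
row([.505,.0088,.070],down(-13))
E
```

```text
11.95 [0.5048 0.0077 0.2193] -13.159378226720515
row [5.97, 0.01, -0.05, -0.03, 0.0, 0.02] dist mm 149 deg 0
```

Request:
{"api": "arm_command", "payload": {
  "plan": [
    [[1.2,0,0,0,0,0],[2.6,0,-0.02,0,0,0],[4,0,-0.04,0,0,0],[5.2,0,-0.05,0,0,0],[5.8,0,-0.05,0,0,0],[5.97,0,-0.05,0,0,0],[5.97,0,-0.05,0,0,0]]
  ]
}}

```text
time_s: 12.65
position: [0.5055, 0.0085, 0.0707]
tool_rot: [[-0.001, 0.974, -0.228], [0.0, -0.228, -0.974], [-1.0, -0.001, 0.0]]
ft_force: [-0.6, -0.3, -0.9]
grip_width: 0.0855
```

Request:
{"api": "arm_command", "payload": {
  "plan": [
    [[0,0,0,0,0,0],[0,0,0,0,0,0],[0,0,0,0,0,0],[0,0,0,0,0,0],[0,0,0,0,0,0],[0,0,0,0,0,0],[0,0,0,0,0,0]]
  ],
  "jaw": 1,
  "newtons": 40
}}

```text
time_s: 13.35
position: [0.5059, 0.0089, 0.0721]
tool_rot: [[0.002, 0.974, -0.226], [-0.001, -0.226, -0.974], [-1.0, 0.002, 0.0]]
ft_force: [-2.5, -0.3, 6.4]
grip_width: 0.0611
```

```bash
python3 - <<'E'
from h import *
s=sensors.observe();print(s["time_s"],s["position"],yaw(),s["grip_width"])
row([.4405,.2266,.130],down(-4))
E
```

```text
13.35 [0.5059 0.0089 0.0721] -13.076462261581788 0.061125756563673264
row [-2.33, -4.51, -7.89, -1.51, 0.0, -0.02] dist mm 235 deg 9
```

Request:
{"api": "arm_command", "payload": {
  "plan": [
    [[-0.7,0,0,0,0,0],[-1.6,-0.2,-0.4,0,0,0],[-2.3,-0.7,-1.3,-0.2,0,0],[-2.33,-1.4,-2.5,-0.5,0,0],[-2.33,-2.2,-3.9,-0.8,0,0],[-2.33,-3,-5.3,-1.1,0,0],[-2.33,-3.8,-6.6,-1.4,0,0],[-2.33,-4.3,-7.5,-1.5,0,0],[-2.33,-4.51,-7.89,-1.51,0,0],[-2.33,-4.51,-7.89,-1.51,0,0]]
  ]
}}

```text
time_s: 14.35
position: [0.4399, 0.2275, 0.1292]
tool_rot: [[-0.0, 0.998, -0.068], [-0.0, -0.068, -0.998], [-1.0, -0.0, 0.0]]
ft_force: [0.0, -0.4, -4.2]
grip_width: 0.0615
```

```bash
python3 - <<'E'
from h import *
s=sensors.observe();print(s["time_s"],s["position"],yaw(),s["grip_width"])
row([.4405,.2266,.0615],down(-4))
d=get_image("side");e=get_image("scene")
w=cv2.resize(d["img"][130:210,250:350,::-1],None,fx=4,fy=4,interpolation=cv2.INTER_CUBIC);t=cv2.resize(e["img"][120:200,330:430,::-1],None,fx=4,fy=4,interpolation=cv2.INTER_CUBIC)
cv2.imwrite("pics/w6.png",np.hstack([w,t]))
E
```

```text
14.35 [0.4399 0.2275 0.1292] -3.90930152732371 0.06148511686537654
row [2.71, 0.02, 0.03, 0.02, 0.0, 0.0] dist mm 68 deg 0
```

View pics/w6.png

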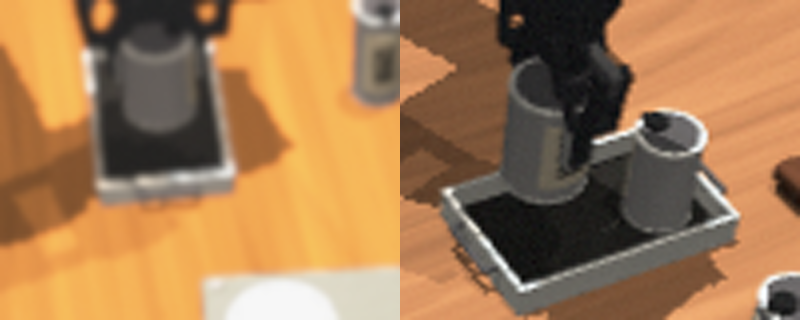

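The squat tin hangs upright over the tray's free half, clear of the booked tin. Lowering it.

Request:
{"api": "arm_command", "payload": {
  "plan": [
    [[0.8,0.02,0.03,0,0,0],[1.7,0.02,0.03,0,0,0],[2.3,0.02,0.03,0,0,0],[2.55,0.02,0.03,0,0,0],[2.68,0.02,0.03,0,0,0],[2.75,0.02,0.03,0,0,0],[2.75,0.02,0.03,0,0,0]]
  ]
}}

```text
time_s: 15.15
position: [0.4412, 0.2258, 0.0609]
tool_rot: [[0.001, 0.998, -0.07], [0.0, -0.07, -0.998], [-1.0, 0.001, -0.0]]
ft_force: [0.0, 0.0, -4.8]
grip_width: 0.0611
```

Request:
{"api": "arm_command", "payload": {
  "plan": [
    [[0.04,0,0,0,0,0],[0.08,0,0,0,0,0],[0.08,0,0,0,0,0]]
  ]
}}

```text
time_s: 15.45
position: [0.4412, 0.2259, 0.0601]
tool_rot: [[0.002, 0.998, -0.07], [0.0, -0.07, -0.998], [-1.0, 0.002, -0.0]]
ft_force: [-3.8, -1.7, 11.9]
grip_width: 0.0613
```

Seated. Release and retreat.

Request:
{"api": "arm_command", "payload": {
  "plan": [
    [[-0.03,0,0,0,0,0],[-0.03,0,0,0,0,0],[-0.03,0,0,0,0,0],[-0.03,0,0,0,0,0],[-0.03,0,0,0,0,0],[-0.03,0,0,0,0,0]]
  ],
  "jaw": 0.05
}}

```text
time_s: 16.05
position: [0.4409, 0.2259, 0.0591]
tool_rot: [[-0.0, 0.998, -0.07], [-0.0, -0.07, -0.998], [-1.0, -0.0, 0.0]]
ft_force: [0.4, 0.1, -0.1]
grip_width: 0.081
```

Request:
{"api": "arm_command", "payload": {
  "plan": [
    [[-1,0,0,0,0,0],[-2.5,0,0,0,0,0],[-4,0,0,0,0,0],[-5.2,0,0,0,0,0],[-6,0,0,0,0,0],[-6.2,0,0,0,0,0]]
  ]
}}

```text
time_s: 16.65
position: [0.4414, 0.2261, 0.2162]
tool_rot: [[0.004, 0.998, -0.07], [0.001, -0.07, -0.998], [-1.0, 0.004, -0.001]]
ft_force: [0.0, 0.1, 0.1]
grip_width: 0.0808
```

```bash
python3 - <<'E'
from h import *
s=sensors.observe();print(s["time_s"],s["position"],yaw(),s["q"].round(0))
for a in(0,-30,-60): row([.651,.279,.22],down(a))
E
```

```text
16.65 [0.4414 0.2261 0.2162] -4.002219170680445 [13. 18. 87.  0. 75. 17.]
row [-0.12, 8.21, -2.7, -0.67, -0.01, -0.04] dist mm 216 deg 4
row [-0.12, 8.21, -2.7, 4.33, -0.02, -0.03] dist mm 216 deg 26
row [-0.12, 8.21, -2.7, 9.33, -0.03, -0.03] dist mm 216 deg 56
```

Request:
{"api": "arm_command", "payload": {
  "plan": [
    [[0,0.9,-0.3,0.4,0,0],[0,2.1,-0.7,1,0,0],[0,3.5,-1.2,1.7,0,0],[-0.1,5,-1.7,2.5,0,0],[-0.1,6.4,-2.1,3.3,0,0],[-0.12,7.5,-2.5,4,0,0],[-0.12,8.21,-2.7,4.33,0,0],[-0.12,8.21,-2.7,4.33,0,0],[-0.12,8.21,-2.7,4.33,0,0]]
  ],
  "jaw": 0
}}

```text
time_s: 17.55
position: [0.6499, 0.2788, 0.2155]
tool_rot: [[-0.003, 0.867, -0.499], [-0.001, -0.499, -0.867], [-1.0, -0.002, 0.002]]
ft_force: [-1.1, -0.0, 0.7]
grip_width: 0.0855
```

```bash
python3 - <<'E'
from h import *
s=sensors.observe();print(s["time_s"],s["position"],yaw())
d=get_image("wrist");np.savez("pics/w7.npz",**d);W=Cam(d);print(W.pix([.651,.279,.108]))
cv2.imwrite("pics/w7.png",cv2.resize(d["img"][60:340,130:510,::-1],None,fx=2,fy=2,interpolation=cv2.INTER_CUBIC))
E
```

```text
17.55 [0.6499 0.2788 0.2155] -29.94225299187531
[320.6438 207.8989]
```

View pics/w7.png

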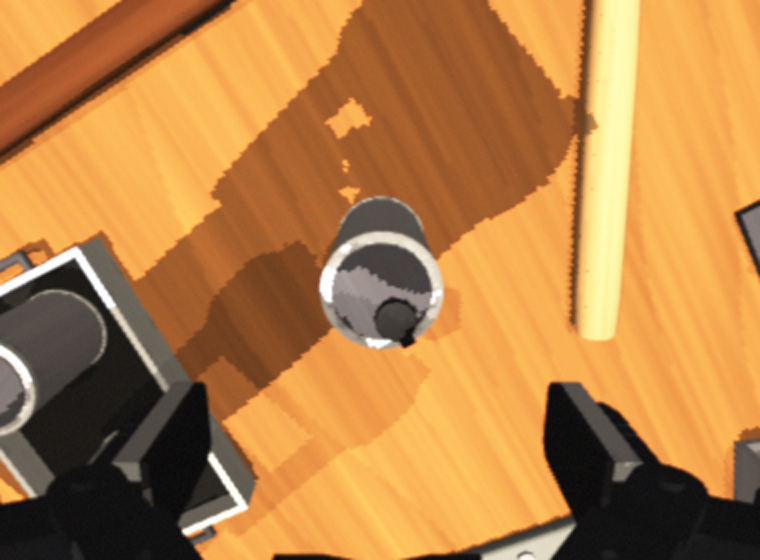

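The tall tin from above: rim centre at crop (381,289.5), spout at (396,320), beak at (408,344).

```bash
python3 - <<'E'
from h import *
W=Cam(dict(np.load("pics/w7.npz")))
f=lambda u,v,z:W.on(129.75+u/2,59.75+v/2,z)
r=f(381,289.5,.108);print(r)
for s,z in(((396,320),.113),((408,344),.111)):
    b=f(*s,z)-r;print(b,np.degrees(np.arctan2(b[1],b[0])),np.linalg.norm(b[:2]))
row([r[0],r[1],.076],down(-30));row([.651,.2795,.076],down(-30))
E
```

```text
[0.6522 0.2817 0.108 ]
[-0.0004 -0.0132  0.005 ] -91.91177914146112 0.013158194361054535
[-0.0016 -0.0257  0.003 ] -93.62992155911243 0.025760829053209446
row [5.61, 0.04, -0.16, 0.01, 0.01, 0.01] dist mm 140 deg 0
row [5.61, 0.04, -0.06, 0.01, 0.01, 0.01] dist mm 140 deg 0
```

Request:
{"api": "arm_command", "payload": {
  "plan": [
    [[1,0,-0.05,0,0,0],[2.3,0,-0.1,0,0,0],[3.6,0.02,-0.13,0,0,0],[4.8,0.03,-0.13,0,0,0],[5.4,0.04,-0.13,0,0,0],[5.61,0.04,-0.13,0,0,0],[5.61,0.04,-0.13,0,0,0]]
  ]
}}

```text
time_s: 18.3
position: [0.6528, 0.2812, 0.0775]
tool_rot: [[0.0, 0.866, -0.5], [0.0, -0.5, -0.866], [-1.0, 0.0, -0.0]]
ft_force: [0.1, 1.0, -0.8]
grip_width: 0.0851
```

Request:
{"api": "arm_command", "payload": {
  "plan": [
    [[0,0,0,0,0,0],[0,0,0,0,0,0],[0,0,0,0,0,0],[0,0,0,0,0,0],[0,0,0,0,0,0],[0,0,0,0,0,0],[0,0,0,0,0,0],[0,0,0,0,0,0]]
  ],
  "jaw": 1,
  "newtons": 40
}}

```text
time_s: 19.1
position: [0.6533, 0.2813, 0.0784]
tool_rot: [[0.002, 0.866, -0.5], [0.001, -0.5, -0.866], [-1.0, 0.002, -0.002]]
ft_force: [-0.3, 0.2, 6.5]
grip_width: 0.0491
```

```bash
python3 - <<'E'
from h import *
s=sensors.observe();print(s["time_s"],s["position"],yaw(),s["grip_width"])
z=s["position"][2]
row([.505,.0085,z+.016+.045],down(55.3))
E
```

```text
19.1 [0.6533 0.2813 0.0784] -29.986005611139813 0.0491006052959797
row [-2.46, 0.32, 12.41, -14.21, -0.0, -0.02] dist mm 316 deg 85
```

Request:
{"api": "arm_command", "payload": {
  "plan": [
    [[-0.8,0,0,0,0,0],[-1.8,0,0.4,-0.6,0,0],[-2.46,0.1,1.3,-1.7,0,0],[-2.46,0.1,2.5,-3,0,0],[-2.46,0.1,3.8,-4.3,0,0],[-2.46,0.15,5.1,-5.6,0,0],[-2.46,0.2,6.4,-6.9,0,0],[-2.46,0.2,7.7,-8.2,0,0],[-2.46,0.25,9,-9.5,0,0],[-2.46,0.3,10.2,-10.8,0,0]]
  ]
}}

```text
time_s: 20.1
position: [0.5307, 0.0555, 0.1382]
tool_rot: [[-0.001, 0.818, 0.575], [-0.0, 0.575, -0.818], [-1.0, -0.001, -0.001]]
ft_force: [0.6, -1.2, -3.8]
grip_width: 0.0488
```

```bash
python3 - <<'E'
from h import *
row([.505,.0085,.0784+.016+.045],down(55.3))
E
```

```text
row [-0.05, -1.92, 0.94, -3.36, -0.01, 0.01] dist mm 54 deg 20
```

Request:
{"api": "arm_command", "payload": {
  "plan": [
    [[0,-0.8,0.4,-1.2,0,0],[0,-1.4,0.7,-2.3,0,0],[0,-1.8,0.9,-3.1,0,0],[0,-1.92,0.94,-3.36,0,0],[0,-1.92,0.94,-3.36,0,0],[0,-1.92,0.94,-3.36,0,0]]
  ]
}}

```text
time_s: 20.7
position: [0.5058, 0.01, 0.1383]
tool_rot: [[-0.0, 0.575, 0.818], [0.0, 0.818, -0.575], [-1.0, -0.0, -0.0]]
ft_force: [-0.2, -0.0, -3.7]
grip_width: 0.0493
```

```bash
python3 - <<'E'
from h import *
s=sensors.observe();print(s["time_s"],s["position"],yaw())
row([.505,.0085,.0784+.016+.001],down(55.3))
E
```

```text
20.7 [0.5058 0.01   0.1383] 54.92165338098841
row [1.72, -0.07, 0.01, -0.06, -0.0, 0.0] dist mm 43 deg 0
```

Request:
{"api": "arm_command", "payload": {
  "plan": [
    [[0.5,-0.05,0.01,-0.06,0,0],[1,-0.07,0.01,-0.06,0,0],[1.4,-0.07,0.01,-0.06,0,0],[1.6,-0.07,0.01,-0.06,0,0],[1.68,-0.07,0.01,-0.06,0,0],[1.74,-0.07,0.01,-0.06,0,0],[1.78,-0.07,0.01,-0.06,0,0],[1.78,-0.07,0.01,-0.06,0,0]]
  ]
}}

```text
time_s: 21.5
position: [0.5053, 0.0083, 0.0944]
tool_rot: [[0.001, 0.569, 0.822], [-0.0, 0.822, -0.569], [-1.0, 0.0, 0.001]]
ft_force: [-0.3, 0.6, -1.4]
grip_width: 0.0494
```

Request:
{"api": "arm_command", "payload": {
  "plan": [
    [[0.03,0,0,0,0,0],[0.03,0,0,0,0,0]]
  ]
}}

```text
time_s: 21.7
position: [0.5055, 0.0082, 0.0943]
tool_rot: [[0.002, 0.569, 0.823], [-0.0, 0.823, -0.569], [-1.0, 0.001, 0.002]]
ft_force: [-2.5, 0.1, 6.1]
grip_width: 0.0493
```

Request:
{"api": "arm_command", "payload": {
  "plan": [
    [[0,0,0,0,0,0],[0,0,0,0,0,0],[0,0,0,0,0,0],[0,0,0,0,0,0],[0,0,0,0,0,0],[0,0,0,0,0,0]]
  ],
  "jaw": 0.1
}}

```text
time_s: 22.3
position: [0.5051, 0.0083, 0.0931]
tool_rot: [[-0.0, 0.569, 0.822], [0.0, 0.822, -0.569], [-1.0, -0.0, -0.0]]
ft_force: [0.2, -0.2, -0.1]
grip_width: 0.0765
```

Request:
{"api": "arm_command", "payload": {
  "plan": [
    [[-1,0,0,0,0,0],[-2.5,0,0,0,0,0],[-4,0,0,0,0,0],[-5,0,0,0,0,0],[-5.5,0,0,0,0,0],[-5.5,0,0,0,0,0]]
  ]
}}

```text
time_s: 22.9
position: [0.5056, 0.0082, 0.2323]
tool_rot: [[0.004, 0.569, 0.822], [-0.001, 0.823, -0.569], [-1.0, 0.001, 0.003]]
ft_force: [0.9, -0.7, -0.5]
grip_width: 0.0765
```

```bash
python3 - <<'E'
from h import *
s=sensors.observe();print(s["time_s"],s["position"],yaw())
d=get_image("wrist");np.savez("pics/w8.npz",**d);W=Cam(d);print(W.pix([.505,.0085,.124]))
side=get_image("side")["img"]
a=cv2.resize(d["img"][60:340,150:490,::-1],None,fx=1.5,fy=1.5,interpolation=cv2.INTER_CUBIC)
b=cv2.resize(side[125:265,265:345,::-1],None,fx=3,fy=3,interpolation=cv2.INTER_CUBIC)
cv2.imwrite("pics/w8.png",np.hstack([a,b]))
E
```

```text
22.9 [0.5056 0.0082 0.2323] 55.33607683655446
[317.6438 208.6916]
```

View pics/w8.png

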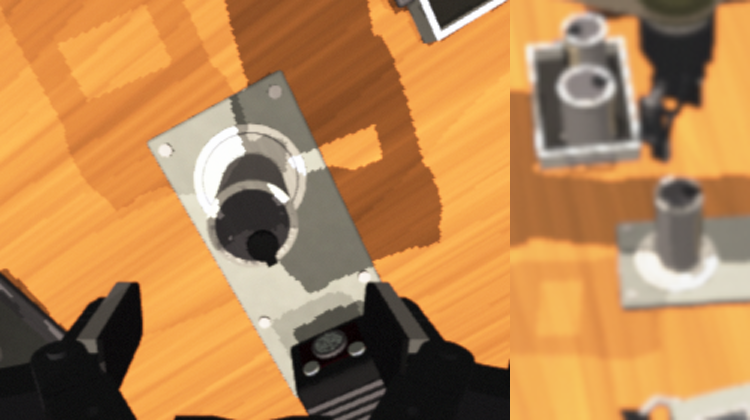

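The last view shows the tall tin on the rest with its rim at crop (255.5,221.5) and beak at (271,262). The squat tin stands upright in the tray beside the booked tin. Checking the angle numerically and preparing the lever move.

```bash
python3 - <<'E'
from h import *
W=Cam(dict(np.load("pics/w8.npz")))
f=lambda u,v,z:W.on(149.8+u/1.5,59.8+v/1.5,z)
P=lambda v:np.degrees(np.arctan2(v[1],v[0]))
r=f(255.5,221.5,.124);print(r)
for s,z in(((262,244),.129),((271,262),.127)): b=f(*s,z)-r;print(P(b),np.linalg.norm(b[:2]))
c=[f(*p,.013) for p in((275,91),(166,150),(365,278),(265,322))];print(P(c[2]-c[0]),P(c[3]-c[1]))
n=f(282,72,.012)/2+f(149,144,.012)/2;print("rest",n+.065*np.array([.992,-.125,0]))
row([.4195,-.2705,.2387],down(-85))
E
```

```text
[0.5053 0.0108 0.124 ]
-17.321144943523787 0.01201769997342398
-13.804588365396752 0.024714154902578358
-7.337638898516684 -7.283505985628388
rest [0.5065 0.0085 0.012 ]
row [-0.35, -11.12, 3.54, 23.39, 0.0, 0.01] dist mm 292 deg 140
```

The angle reads 7–10° off square, within the 15° limit but worth a sharper check.

```bash
cat > ang.py <<'E'
from h import *
from scipy.optimize import minimize
def ang(W,c0,zt,R):
    g=cv2.GaussianBlur(cv2.cvtColor(W.im,cv2.COLOR_RGB2GRAY).astype(np.float32),(0,0),.6)
    th=np.radians(np.arange(0,360,2))
    def samp(c,r,z):
        p=np.array([W.pix([c[0]+r*np.cos(t),c[1]+r*np.sin(t),z]) for t in th],np.float32)
        return cv2.remap(g,p[None,:,0].copy(),p[None,:,1].copy(),cv2.INTER_LINEAR)[0]
    # rim ring: bright at R-1.5mm, darker inside at R-6mm
    cost=lambda c:-np.mean(samp(c,R-.0015,zt))+.5*np.mean(samp(c,R-.006,zt))
    best=min(((cost((c0[0]+a,c0[1]+b)),a,b) for a in np.arange(-.006,.0061,.001) for b in np.arange(-.006,.0061,.001)))
    c=minimize(cost,(c0[0]+best[1],c0[1]+best[2]),method="Nelder-Mead",options=dict(initial_simplex=[(c0[0]+best[1]+i,c0[1]+best[2]+j) for i,j in((0,0),(.0007,0),(0,.0007))])).x
    out=[]
    for r,h in((R-.001,.004),(R-.003,.004),(R-.006,.005),(R-.011,.006)):
        v=samp(c,r,zt+h);w=np.clip(60-v,0,None)**2;i=np.argmax(np.convolve(np.r_[w,w,w],np.ones(9),'same')[180:360])
        d=(np.arange(180)-i+90)%180-90;m=abs(d)<14;out.append(round(float(2*(i+(w*d*m).sum()/(w*m).sum())),1))
    return c,out
L=lambda n:Cam(dict(np.load(f"pics/{n}.npz")))
if __name__=="__main__":
    print("squat before",ang(L("w2"),(.511,.015),.101,.031));print("squat after",ang(L("w3"),(.505,.009),.101,.031))
    print("tall before",ang(L("w7"),(.652,.2815),.108,.025));print("tall after",ang(L("w8"),(.505,.0105),.124,.025))
E
python3 ang.py
```

```text
squat before (array([0.5117, 0.0137]), [nan, nan, 65.4, 60.2])
squat after (array([0.5035, 0.0088]), [nan, nan, 356.8, 353.0])
tall before (array([0.6515, 0.2806]), [268.5, 269.0, 276.6, 307.2])
tall after (array([0.506 , 0.0072]), [-4.3, 356.1, 356.1, 343.4])ang.py:16: RuntimeWarning: invalid value encountered in scalar divide
  d=(np.arange(180)-i+90)%180-90;m=abs(d)<14;out.append(round(float(2*(i+(w*d*m).sum()/(w*m).sum())),1))
```

The fitted centres bracket the angle at -4° to -14°. Using the grasp centre instead gives about -8° against the target -7.2°, well within limits. On to the second stroke.

Request:
{"api": "arm_command", "payload": {
  "plan": [
    [[-0.35,-0.8,0.3,1,0,0],[-0.35,-1.8,0.6,2.2,0,0],[-0.35,-3,1,3.5,0,0],[-0.35,-4.2,1.4,4.8,0,0],[-0.35,-5.4,1.8,6.1,0,0],[-0.35,-6.6,2.2,7.4,0,0],[-0.35,-7.8,2.5,8.7,0,0],[-0.35,-9,2.9,10,0,0],[-0.35,-10.2,3.3,11.3,0,0],[-0.35,-11.12,3.54,12.6,0,0]]
  ],
  "jaw": 1
}}

```text
time_s: 24.0
position: [0.4189, -0.2721, 0.238]
tool_rot: [[-0.002, 0.936, -0.353], [0.002, -0.353, -0.936], [-1.0, -0.002, -0.001]]
ft_force: [0.3, -0.2, -0.6]
grip_width: -0.0003
```

Request:
{"api": "arm_command", "payload": {
  "plan": [
    [[0,0,0,1.3,0,0],[0,0,0,2.6,0,0],[0,0,0,3.9,0,0],[0,0,0,5.2,0,0],[0,0,0,6.5,0,0],[0,0,0,7.8,0,0],[0,0,0,9.1,0,0],[0,0,0,10.2,0,0],[0,0,0,10.8,0,0],[0,0,0,10.8,0,0]]
  ]
}}

```text
time_s: 25.0
position: [0.4195, -0.2704, 0.2382]
tool_rot: [[-0.002, 0.086, -0.996], [0.002, -0.996, -0.086], [-1.0, -0.002, 0.002]]
ft_force: [0.2, -0.1, -0.5]
grip_width: 0.0002
```

```bash
python3 - <<'E'
from h import *
s=sensors.observe();print(s["time_s"],s["position"],yaw(),s["grip_width"])
row([.4195,-.2694,.2384],down(-85))
E
```

```text
25.0 [ 0.4195 -0.2704  0.2382] -85.09420123253885 0.0002374096973189111
row [-0.01, -0.04, -0.0, -0.02, 0.01, 0.02] dist mm 1 deg 0
```

Same pose as before, within 1 mm, so I'll repeat the proven stroke.

Request:
{"api": "arm_command", "payload": {
  "plan": [
    [[1,0.06,0.2,0,0,0],[2.2,0.11,0.37,0,0,0],[2.8,0.11,0.37,0,0,0],[3.4,0.11,0.42,0,0,0],[4,0.1,0.52,0,0,0],[4.6,0.09,0.62,0,0,0],[5.2,0.08,0.7,0,0,0],[5.7,0.08,0.75,0,0,0],[6.2,0.07,0.79,0,0,0],[6.6,0.07,0.81,0,0,0]]
  ]
}}

```text
time_s: 26.0
position: [0.4001, -0.2744, 0.0738]
tool_rot: [[0.001, 0.087, -0.996], [-0.0, -0.996, -0.087], [-1.0, 0.001, -0.001]]
ft_force: [3.7, 0.7, 6.4]
grip_width: 0.0002
```

Request:
{"api": "arm_command", "payload": {
  "plan": [
    [[0.12,0,0,0,0,0],[0.24,0,0,0,0,0],[0.36,0,0,0,0,0],[0.44,0,0,0,0,0],[0.48,0,0,0,0,0],[0.52,0,0,0,0,0],[0.52,0,0,0,0,0]]
  ]
}}

```text
time_s: 26.7
position: [0.4001, -0.2744, 0.0624]
tool_rot: [[0.001, 0.087, -0.996], [-0.001, -0.996, -0.087], [-1.0, 0.001, -0.001]]
ft_force: [-0.0, 1.9, 13.1]
grip_width: 0.0002
```

Request:
{"api": "arm_command", "payload": {
  "plan": [
    [[0.05,0,0,0,0,0],[0.05,0,0,0,0,0]]
  ]
}}

```text
time_s: 26.9
position: [0.4003, -0.2744, 0.0619]
tool_rot: [[0.002, 0.087, -0.996], [-0.002, -0.996, -0.087], [-1.0, 0.002, -0.002]]
ft_force: [-2.1, 3.9, 23.6]
grip_width: 0.0
```

Request:
{"api": "arm_command", "payload": {
  "plan": [
    [[-0.5,0,-0.03,0,0,0],[-1.2,0,-0.1,0,0,0],[-2,0.02,-0.22,0,0,0],[-2.8,0.03,-0.38,0,0,0],[-3.6,0.03,-0.44,0,0,0],[-4.6,0,-0.44,0,0,0],[-5.8,0,-0.6,0,0,0],[-7,0,-0.8,0,0,0],[-7,0,-0.8,0,0,0],[-7,0,-0.8,0,0,0]]
  ]
}}

```text
time_s: 27.9
position: [0.4194, -0.2722, 0.2348]
tool_rot: [[-0.001, 0.087, -0.996], [0.0, -0.996, -0.087], [-1.0, -0.0, 0.001]]
ft_force: [-0.4, -0.2, -0.7]
grip_width: 0.0
```

```bash
python3 - <<'E'
from h import *
s=sensors.observe();print(s["time_s"],s["position"])
W=Cam(get_image("wrist"));f=lambda u,v,z:W.on(59.8+u/1.45,v/1.45-.2,z)
# dots: previously at crop view (208,208),(202/215,158) of 2.4x crop from (240,30)
g=cv2.cvtColor(W.im,cv2.COLOR_RGB2GRAY)
a=g[88:146,312:344]
m=(a>130).astype(np.uint8)
for st,c in list(zip(*cv2.connectedComponentsWithStats(m)[2:]))[1:]: print(st.tolist(),(c+[312,88]).round(1))
b=W.im.max(2)<45;k,l,st,c=cv2.connectedComponentsWithStats(b[190:245,285:370].astype(np.uint8))
print("pad",[(x[:5].tolist(),y+[285,190]) for x,y in zip(st,c) if 300<x[4]<4000][1:])
for n in("scene","side"):
    d=get_image(n);np.savez(f"pics/{n}9.npz",**d)
    o=np.load(f"pics/{n}0.npz")["img"].astype(int);diff=(abs(o-d["img"].astype(int)).max(2)>40)
    C=Cam(d)
    for nm,p in{"mug":(.61,-.25,.04),"booked":(.456,.329,.045)}.items():
        u,v=C.pix(p).astype(int);print(n,nm,u,v,diff[v-15:v+16,u-12:u+13].mean().round(3))
E
```

```text
27.9 [ 0.4194 -0.2722  0.2348]
[0, 0, 32, 58, 283] [318.1 126.1]
[9, 3, 5, 4, 16] [323.   92.5]
[15, 3, 4, 4, 13] [328.6  92.6]
[21, 3, 4, 4, 13] [334.4  92.4]
[12, 24, 5, 4, 16] [326.  113.5]
[18, 24, 5, 4, 16] [332.  113.5]
[31, 39, 1, 2, 2] [343.  127.5]
[15, 45, 5, 4, 15] [328.9 134.5]
pad [([9, 8, 50, 37, 1705], array([319.3859, 216.1965]))]
scene mug 237 279 0.101
scene booked 395 161 0.0
side mug 371 265 0.0
side booked 290 142 0.489
```

The drum's reading row now shows two dots, at (326,113) and (332,113). The pad is back up at (320,216), and the arm is clear. Handing in.

```bash
python3 -c "
from rig import workorder;print(workorder.close_job())"
```

```text
the job is handed in; nothing more can be done
None
```

Both flux tins are booked in and the job was handed in at about 28 s; no verdict is reported back.

- **Squat tin:** I turned it about 66° on the rest and centred it. Its spout then lined up with the plate's axis, and I let it go before stroking the lever. It now stands in the free half of the tray; the last view showed it upright next to the booked tin.
- **Tall tin:** It stands on the rest, released, about 2 mm from the middle.
- **Counter:** I pressed the lever to its stop both times, with force rising to about 23 N. The drum showed one dot after the first stroke and two after the second, and the pad came back up each time.
- **Label angle disagreement:** The tall tin's label reads anywhere from -4° to -17°, depending on where the rim centre is taken; square is -7°. The two estimates based on the grip position agree at -8° to -9°, so I left it. All but the -17° reading are well inside the 15° limit, and even that one is within it.
- **Other objects:** A before/after comparison of mug and booked tin showed no change in one camera view each. The other view of each did differ: the squat tin now stands in front of the booked tin, and I put about 10% changed pixels at the mug down to shadow, unconfirmed. I did not check the brush or tongs this way, but the arm never went near the tongs and stayed above the brush.

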